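Torque-check the shaker's rack clamp screw

ROBOT

A 6-joint arm with a two-finger parallel gripper is mounted at the origin on the work surface. World frame = base frame: x ahead of the robot, y to its left, z up, the work surface at z = 0. Lengths are in m, angles in degrees, forces in N, time in s.
With the tool pointing down it reaches from about 0.35 to 0.875 m from the base axis. Payload 4.2 kg.
Tool frame: the origin (TCP) lies between the finger pads; the fingertips stand 11 mm ahead of it and the grasp point (between the pads) lies 8 mm behind it; z points along the fingers, y is the line along which they close (so a half turn about z gives the same grasp; the last joint's range is limited). The gripper opens to 87 mm and grips with 3 to 60 N. Pads are 19 mm wide; open, the fingers measure 117 mm over their backs; the gripper's body (75 mm by 190 mm) begins 51 mm behind the grasp point.
Start: joints at [-50.271, 22.042, 0.453, 0, -68.411, -14.817], TCP at [0.263, -0.567, 0.203] pointing down, gripper open.
Joint ranges: [-179.83, 179.83], [-69.29, 118.12], [-61.27, 80.66], [-181.25, 117.63], [-171.15, -9.14], [-177.46, 177.46]. Speed limits (degrees/s): [159.86, 159.86, 180, 180, 180, 180].

INTERFACE

Orientations are given as a 3x3 rotation matrix whose columns are the frame's x, y, z axes.
In Python, from workcell import env gives the robot as it stands.
- The arm moves only by the tool move_arm, never from a script. Its argument "motion" is a list of rows, each a list of 3 entries, a list of its own where there are three numbers: the turn, a rotation vector about the tool's x, y, z in rad, then the shift along the tool's x, y, z in mm, then the gripper's target within -1 to 1 (fully open at 1, half-way at 0, shut at -1). A call has 1 to 12 rows; each row shifts and turns the commanded pose from where the row before left it, along the tool's axes as they then stand; what a row does not reach is not made up. A row lasts 1/12 s, in which the tool goes at most 41.7 mm and 7.16 degrees, less where a joint would pass 70% of its speed; a pose out of reach is approached as far as the arm can. A call with a gripper value outside its range is refused whole. The fingers move at their own pace and stop on an object; the grip force is fixed at half the most. Time passes only in rows, so rows that do not move let the fingers close. It gives the time, the measured TCP pose, the force, the opening and the grip force at its end, in the units of the state.
- env.state(): the state, without advancing time (a new reading comes with each control period).
- env.grab_frame(name): name is "side" or "top"; returns a dict with "color" (400x640x3 uint8, red, green, blue), "depth" (400x640 float32, m along the optical axis (not along the pixel's ray), 0 where there is no reading), "K" (3x3 intrinsics, pixels), "rvec" (rotation vector, rad) and "tvec" (3), from world to camera coordinates, as OpenCV has them. Camera axes: x right, y down, z forward; pixel columns grow to the right and rows downward; lengths in m; the calibration is good to about 2 mm. A picture is of the moment at which its call begins.
- env.job_done(): hands the job in; it is judged then, once.
The state is a dict: "time_s": time; "joint_pos": joint angles; "joint_vel": joint speeds; "tau": joint torques, N m; "ee_pos": TCP position; "orientation": TCP orientation; "wrist_force": force on the tool from outside, world axes, zero at the start; "ft_torque": the same for the moment, N m; "gripper_width": opening from 0.0 (shut) to 1.0 (fully open); "grasp_force": force on a finger pad.
Only numpy, scipy, OpenCV 4.12 (cv2) and the standard library are available. Lean on these libraries where they do the work, as an engineer would, in place of code of your own. Each camera call takes 0.05 s, during which the arm holds its last target. There are 200 camera calls.

TASK

Check the clamp screw that holds the tube rack on the shaker: push the knob of its loose-fitting lever clockwise (seen from above) until the free play is used up, load it to about 0.8 newton metres, which is 10 N sideways at the knob, keep that for two seconds without the screw turning, then let go of the lever completely. After that prove the grip by pushing one end of the rack along its length with about 9 N for a second (it may only give a millimetre or three and must spring back), then back away. Do not knock or shift the bottle, beaker or box standing around the shaker.

Things in the scene. Friction and masses are not known exactly. Their poses are not given: they have to be found in the camera images.
- shaker: White platform shaker, fixed: 270 (x) by 250 (y) mm, aluminium platform top 98 mm above the bench. Origin: centre of its underside; z up, front (control panel) faces its -x, +y is left. On the platform: a steel clamp strap (top 110 mm) with the vertical clamp screw, axis 25 mm in front of the origin (x -25 mm, y 0), and behind it the tube rack.
- lever_axis (a point): Point on the screw's vertical axis, top of the lever's black collar (24 mm diameter), 142 mm above the bench. The lever has free play: from its start it swings clockwise (from above) almost freely by an unknown 3 to 16 degrees (4 to 22 mm at the knob), then grips the sprung hub: from there about 4 N more at the knob per mm (25 N m per rad). Let go, it springs back.
- lever_knob (a point): Top centre of the lever's black upright knob: cylinder 18 mm diameter, 130 to 175 mm above the bench, 80 mm from the screw axis on a level steel bar 10 mm thick (130 to 140 mm high). The lever points to the shaker's front, up to 40 degrees to either side. Above 1.4 N m (17 N at the knob) the screw turns and the check has failed; likewise if forced anticlockwise.
- hub_mark (a point): Pip on the sprung hub (dark disc, 38 mm diameter, between lever and screw flange), 19 mm from the screw axis, 127 mm above the bench. Unloaded it is a quarter turn clockwise (from above) from screw_mark, 32.2 mm from it; clockwise load moves it away by 0.57 mm per N m, too little to see.
- screw_mark (a point): Small dark notch block on the screw's steel flange (52 mm diameter), 24 mm from the screw axis and 117 mm above the bench. It stays where it is as long as the screw does not turn.
- rack_left (a point): Point on the left end face of the tube rack, mid-width, 148 mm above the bench. Rack: white plastic, 52 mm wide, 140 mm long along the shaker's y, centred 35 mm behind its origin; flat end walls up to 160 mm above the bench, capped tubes to 178 mm. It stands on rubber feet, clamped: gives 1 mm per 4 N along its length and springs back.
- rack_right (a point): Point on the right end face of the tube rack (shaker -y end), at the middle of its width and 148 mm above the bench, 140 mm from rack_left.
- reagent_bottle: Bystander: reagent bottle with blue cap, 56 mm diameter, 100 mm tall, loose on the bench at the left of the shaker. Origin: centre of its underside.
- beaker: Bystander: glass beaker, 60 mm diameter, 75 mm tall, loose on the bench at the right of the shaker. Origin: centre of its underside.
- slide_box: Bystander: flat cardboard box 85 x 90 x 30 mm, loose on the bench at the right of the shaker, towards the front. Origin: centre of its underside.

How it is judged (in metres and radians):
On the way, in this order (a step that is already met when the one before it is completed fails the run):
1. the hub carries 0.6 to 1.1 N m clockwise for 1 s (marks 0.34 to 0.62 mm farther apart than unloaded) (distance between hub_mark and screw_mark between 0.03254 and 0.03282 m), for 1 s.
2. the lever is let go: hub unloaded (below 0.2 N m) and no finger on the lever or rack (distance between hub_mark and screw_mark between 0.03209 and 0.03232 m and contact force between the fingers and lever below 0.1 N and contact force between the fingers and rack below 0.1 N), for 0.2 s.
3. lever still free, the rack is pushed lengthwise either way and gives 1.5 to 3.75 mm (6 to 15 N) for 0.5 s (distance between hub_mark and screw_mark between 0.03209 and 0.03232 m and (y of rack_left in the frame of shaker between 0.0715 and 0.07375 m or y of rack_left in the frame of shaker between 0.06625 and 0.0685 m)), for 0.5 s.
At the end, for the whole second after the job is handed in: The clamp screw has not turned (its mark within 1.5 mm of the start), the lever is unloaded (below 0.2 N m), the rack has sprung back to within 1 mm of its place, and bottle, beaker and box stand within 20 mm of where they were (distance between hub_mark and screw_mark between 0.03209 and 0.03232 m and distance of screw_mark from where it was at the start of the episode below 0.0015 m and distance of rack_left from where it was at the start of the episode below 0.001 m and distance of each of reagent_bottle, beaker, slide_box from where it was at the start of the episode below 0.02 m); the robot touches nothing.
It fails at once if the screw turned (its mark moved more than 1.5 mm) (distance of screw_mark from where it was at the start of the episode above 0.0015 m).
It fails at once if the rack was shoved more than 5.5 mm (over 22 N) (y of rack_left in the frame of shaker above 0.0755 m or y of rack_left in the frame of shaker below 0.0645 m).
It fails at once if the reagent_bottle was shifted more than 20 mm or tipped (distance of reagent_bottle from where it was at the start of the episode above 0.02 m or angle between reagent_bottle's own z axis and vertical above 0.4 rad).
It fails at once if the beaker was shifted more than 20 mm or tipped (distance of beaker from where it was at the start of the episode above 0.02 m or angle between beaker's own z axis and vertical above 0.4 rad).
It fails at once if the slide_box was shifted more than 20 mm or tipped (distance of slide_box from where it was at the start of the episode above 0.02 m or angle between slide_box's own z axis and vertical above 0.4 rad).
It also fails if it takes over 59 s, if anything falls off the work surface, if the arm or the gripper's body presses on something with over 40 N, if the wrist force passes 120 N, or if a joint passes its speed limit or range.

## Working session

There is one attempt and no reset: what is moved stays moved. The work goes in short steps, Python scripts to look and compute and a tool call to move; the robot and the scene stay as the last step left them, time stands still between calls to the robot, and variables do not carry over. Pictures are saved under pics/ and viewed, at most 10 in all, crops included, and the job is handed in when it is done.

Besides the shell and the picture viewer there is one more tool, called after "Emit:" as name(argument=value, ...) on one line, values as JSON. move_arm: Moves the arm, as the interface text tells. Its arguments: {"type":"object","properties":{"motion":{"type":"array","items":{"type":"array"}}},"required":["motion"]}

```bash
mkdir -p pics
cat > h.py <<'E'
import numpy as np, cv2
from workcell import env
def cam(n):
    f=env.grab_frame(n); R=cv2.Rodrigues(np.array(f["rvec"],float))[0]; return f,R,np.array(f["tvec"],float).ravel()
def ray(f,R,t,u,v,z):
    d=R.T@np.linalg.inv(f["K"])@np.array([u,v,1.]); c=-R.T@t; return c+d*(z-c[2])/d[2]
def proj(f,R,t,p):
    q=f["K"]@(R@np.array(p,float)+t); return q[:2]/q[2]
E
python3 - <<'E'
from h import *
for n in("top","side"):
    f,R,t=cam(n); cv2.imwrite(f"pics/{n}0.png",f["color"][:,:,::-1]); np.savez(n+"0.npz",**f); print(n,-R.T@t,R[2])
s=env.state(); print(s["ee_pos"],s["orientation"],s["wrist_force"],s["time_s"],s["gripper_width"])
E
```

```text
top [0.42214501 0.03663782 1.13447873] [ 0.19081383 -0.0320543  -0.98110275]
side [0.273996   0.4787699  0.53345299] [ 0.51771217 -0.64577423 -0.56120384]
[ 0.26302902 -0.56633498  0.20188709] [[-9.07045381e-01 -4.21031872e-01 -9.16250137e-04]
 [-4.21032854e-01  9.07043775e-01  1.71055181e-03]
 [ 1.10882153e-04  1.93731953e-03 -9.99998117e-01]] [-0.07105087  0.4580433  -0.05446484] 0.1 0.9995245511070537
```

View pics/top0.png

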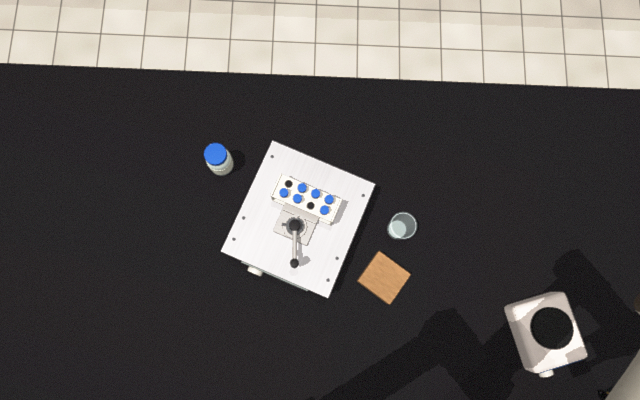

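View pics/side0.png

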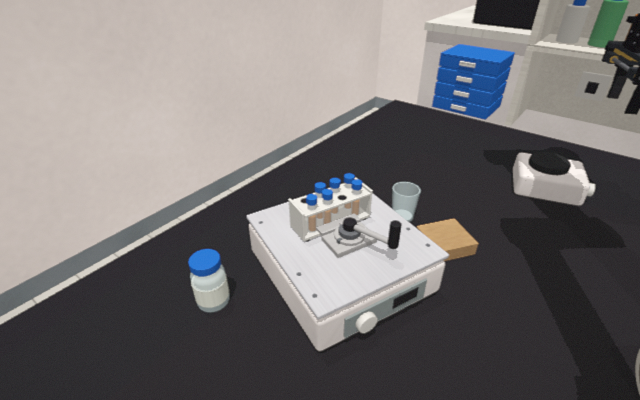

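The top view shows the shaker platform with corners at about (273,141), (376,184), (329,298) and (221,251). The collar is near (295,225), the knob near (294,264), the rack near (308,198), the bottle at (217,157), the beaker at (402,226) and the box at (384,278). The side view shows the black knob at (394,235) and the collar at (349,224).

Run:
```python
from h import *
def load(n):
    f=dict(np.load(n+"0.npz")); R=cv2.Rodrigues(f["rvec"].astype(float))[0]; return f,R,f["tvec"].astype(float).ravel()
f,R,t=load("top"); K=f["K"]
v,u=np.mgrid[:400,:640]; d=f["depth"]
P=(np.stack([(u-K[0,2])/K[0,0]*d,(v-K[1,2])/K[1,1]*d,d],-1)-t)@R
roi=(u>180)&(u<440)&(v>120)&(v<320)&(d>0)
z=P[...,2]
m=roi&(z>.085)&(z<.2)&(u>218)&(u<380)
# shaker: points above 85mm
cs=m.astype(np.uint8); n,l,st,c=cv2.connectedComponentsWithStats(cs); k=1+st[1:,4].argmax(); 
mm=(l==k)&(z<.108); print("platform z",np.median(z[mm]))
pts=P[l==k][:,:2].astype(np.float32); r=cv2.minAreaRect(pts); print("rect",r); box=cv2.boxPoints(r); print(box)
for q in[(273,141),(376,184),(329,298),(221,251)]: print("corner",ray(f,R,t,*q,.098))
col=f["color"].astype(int)
dark=(col.max(2)<60)
kn=dark&(abs(u-294)<10)&(abs(v-264)<10); cl=dark&(abs(u-295)<12)&(abs(v-225)<12)
print("knob px",u[kn].mean(),v[kn].mean(),kn.sum(),ray(f,R,t,u[kn].mean(),v[kn].mean(),.170),"coll",u[cl].mean(),v[cl].mean(),cl.sum(),ray(f,R,t,u[cl].mean(),v[cl].mean(),.142))
rk=roi&(z>.15)&(z<.185)&(v<225); print("rack",cv2.minAreaRect(P[rk][:,:2].astype(np.float32)), P[rk].mean(0))
kk=roi&(z>.155)&(v>245); print("knob depth",P[kk].mean(0),kk.sum())
for nm,q,h in(("bottle",(217,153),.1),("beaker",(402,225),.05),("box",(384,278),.03),("thing",(545,330),.06)): print(nm,ray(f,R,t,*q,h),z[q[1],q[0]])
f2,R2,t2=load("side"); col=f2["color"].astype(int); dk=(col.max(2)<60)
for nm,(a,b,w,h) in dict(knob=(394,235,10,16),coll=(349,224,9,8)).items():
    q=dk&(abs(u-a)<w)&(abs(v-b)<h); print(nm,u[q].mean(),v[q].mean(),v[q].min(),v[q].max(),u[q].min(),u[q].max())
im=cv2.resize(f["color"][120:310,190:430,::-1],None,fx=3.2,fy=3.1,interpolation=cv2.INTER_CUBIC)
im2=cv2.resize(f2["color"][160:270,270:430,::-1],None,fx=5,fy=5,interpolation=cv2.INTER_CUBIC)
cv2.imwrite("pics/c1.png",im);cv2.imwrite("pics/c2.png",im2)
```

```text
platform z 0.09696179230816554
rect ((0.573478102684021, 0.04226769506931305), (0.2505275011062622, 0.2703211307525635), 68.40287017822266)
[[ 0.40169966 -0.02445228]
 [ 0.6530429  -0.12395152]
 [ 0.74525654  0.10898767]
 [ 0.4939133   0.20848691]]
corner [0.74196224 0.10588274 0.098     ]
corner [ 0.65149428 -0.12604137  0.098     ]
corner [ 0.40173212 -0.02709715  0.098     ]
corner [0.49382014 0.2056571  0.098     ]
knob px 295.46153846153845 261.84615384615387 13 [0.47168782 0.04560905 0.17      ] coll 295.9767441860465 223.27906976744185 43 [0.5525276 0.0475884 0.142    ]
rack ((0.6057837605476379, 0.029600396752357483), (0.140146866440773, 0.05254264920949936), 68.04301452636719) [0.60433662 0.02961158 0.16041434]
knob depth [0.46942057 0.04892688 0.17295106] 64
bottle [0.70903242 0.2279897  0.1       ] 0.09684302152216859
beaker [ 0.56824013 -0.19362468  0.05      ] 0.004418027760818677
box [ 0.44812155 -0.15571787  0.03      ] 0.026204697832565977
thing [ 0.34436688 -0.50637365  0.06      ] 0.07872836806662897
knob 393.869918699187 234.52439024390245 221 248 388 400
coll 348.8333333333333 224.5079365079365 219 231 343 355
```

View pics/c1.png

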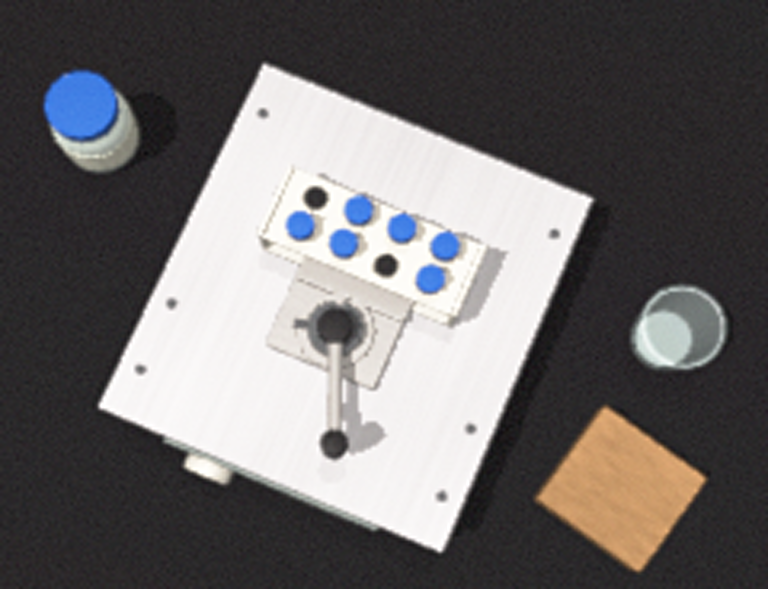

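Emit:
move_arm(motion=[[[0,0,-0.1156],[0,0,0],-1],[[0,0,-0.1156],[0,0,0],-1],[[0,0,-0.1156],[0,0,0],-1],[[0,0,-0.1156],[0,0,0],-1],[[0,0,-0.1156],[0,0,0],-1],[[0,0,-0.1156],[0,0,0],-1],[[0,0,-0.1156],[0,0,0],-1],[[0,0,-0.1156],[0,0,0],-1],[[0,0,0],[0,0,0],-1]])

```text
time_s: 0.85
ee_pos: [0.2631, -0.5665, 0.2022]
orientation: [[-0.208, -0.978, -0.001], [-0.978, 0.208, 0.001], [-0.001, 0.001, -1.0]]
wrist_force: [-0.0, 0.3, 0.8]
gripper_width: 0.404
grasp_force: 0.0
```

Emit:
move_arm(motion=[[[0,0,0],[-20,-3,0],-1],[[0,0,0],[-30,-4,0],-1],[[0,0,0],[-30,-4,0],-1],[[0,0,0],[-30,-4,0],-1],[[0,0,0],[-30,-4,0],-1],[[0,0,0],[-30,-4,0],-1],[[0,0,0],[-30,-4,0],-1],[[0,0,0],[-30,-4,0],-1],[[0,0,0],[-30,-4,0],-1],[[0,0,0],[-30,-4,0],-1],[[0,0,0],[-30,-4,0],-1],[[0,0,0],[-30,-4,0],-1]])

```text
time_s: 1.85
ee_pos: [0.3826, -0.233, 0.2028]
orientation: [[-0.213, -0.977, -0.0], [-0.977, 0.213, 0.0], [-0.0, 0.0, -1.0]]
wrist_force: [0.9, 0.5, 0.3]
gripper_width: 0.003
grasp_force: 0.0
```

Emit:
move_arm(motion=[[[0,0,0],[-30,-4,0],-1],[[0,0,0],[-30,-4,0],-1],[[0,0,0],[-30,-4,0],-1],[[0,0,0],[-30,-4,0],-1],[[0,0,0],[-30,-4,0],-1],[[0,0,0],[-30,-4,0],-1],[[0,0,0],[-30,-4,0],-1],[[0,0,0],[-20,-4,0],-1],[[0,0,0],[-10,-1,0],-1],[[0,0,0],[0,0,0],-1],[[0,0,0],[0,0,0],-1]])

```text
time_s: 2.77
ee_pos: [0.4647, -0.0068, 0.2026]
orientation: [[-0.21, -0.978, -0.001], [-0.978, 0.21, -0.0], [0.0, 0.001, -1.0]]
wrist_force: [-1.0, 0.7, -0.6]
gripper_width: 0.005
grasp_force: 0.0
```

Run:
```python
from h import *
f,R,t=cam("top")
cv2.imwrite("pics/t1.png",cv2.resize(f["color"][180:310,210:400,::-1],None,fx=4,fy=4,interpolation=cv2.INTER_CUBIC))
s=env.state();print(s["time_s"],s["ee_pos"],s["orientation"][:2],s["wrist_force"],s["gripper_width"])
a,Ra,ta=[*(lambda f:(f,cv2.Rodrigues(f["rvec"].astype(float))[0],f["tvec"].ravel()))(dict(np.load("top0.npz")))]
b,Rb,tb=[*(lambda f:(f,cv2.Rodrigues(f["rvec"].astype(float))[0],f["tvec"].ravel()))(dict(np.load("side0.npz")))]
for z in(.155,.175): print("knob",ray(a,Ra,ta,294.4,262.6,z),ray(b,Rb,tb,394,224,z),ray(b,Rb,tb,394,235,z))
print(ray(a,Ra,ta,190+334/3.2,120+326/3.1,.142),ray(b,Rb,tb,349,222,.142))
```

```text
2.8167 [ 0.46458918 -0.00729798  0.2026368 ] [[-2.11053325e-01 -9.77474112e-01 -9.24751668e-04]
 [-9.77474453e-01  2.11053629e-01 -2.43776262e-04]] [ 0.89778512 -0.42738838 -0.17620802] 0.005334580408418042
knob [0.47089041 0.04783448 0.155     ] [0.4782163  0.03069046 0.155     ] [0.46502519 0.05434897 0.155     ]
knob [0.46989507 0.04760586 0.175     ] [0.46742393 0.05436999 0.175     ] [0.45492993 0.07677823 0.175     ]
[0.54849409 0.05076966 0.142     ] [0.5456602  0.05605156 0.142     ]
```

View pics/t1.png

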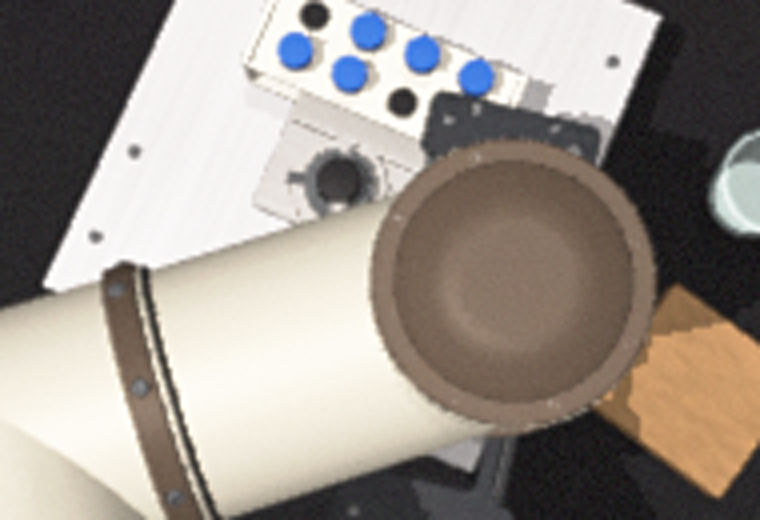

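The arm covers the knob in the top view. The collar at crop pixel (335,180) and the rack are undisturbed. I'll lower to knob height on its right side.

Emit:
move_arm(motion=[[[0,0,0],[0,0,15],-1],[[0,0,0],[0,0,15],-1],[[0,0,0],[0,0,10],-1],[[0,0,0],[0,0,5],-1],[[0,0,0],[0,0,0],-1],[[0,0,0],[-8,0,0],-1],[[0,0,0],[-8,0,0],-1],[[0,0,0],[-6,0,0],-1],[[0,0,0],[-4,0,0],-1],[[0,0,0],[0,0,0],-1],[[0,0,0],[0,0,0],-1]])

```text
time_s: 3.73
ee_pos: [0.4708, 0.0192, 0.158]
orientation: [[-0.209, -0.978, 0.0], [-0.978, 0.209, 0.0], [-0.0, -0.0, -1.0]]
wrist_force: [0.2, 0.2, -0.7]
gripper_width: 0.003
grasp_force: 0.0
```

Run:
```python
from h import *
f,R,t=cam("side")
cv2.imwrite("pics/s1.png",cv2.resize(f["color"][120:270,250:450,::-1],None,fx=4,fy=4,interpolation=cv2.INTER_CUBIC))
for i in range(3): s=env.state();print(s["time_s"],s["wrist_force"]); env.grab_frame("side")
```

```text
3.7833 [ 0.54134199 -0.03438894 -0.11015364]
3.8333 [ 0.14195267 -0.46023074  0.24779071]
3.8833 [ 0.83653656 -0.0094172   0.0683667 ]
```

View pics/s1.png

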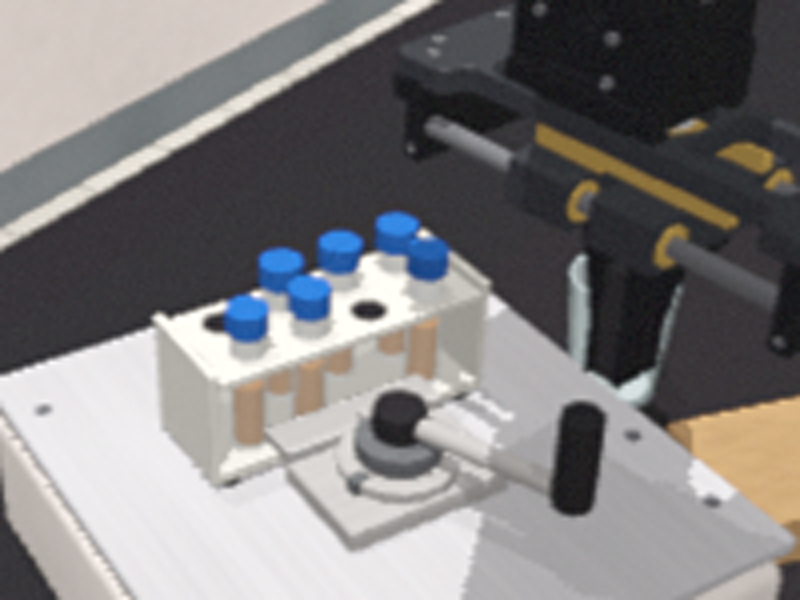

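The closed fingers (crop ~(630,330)) hang clear behind the upright knob (578,455), above the bar. I'll approach and feel for contact.

Emit:
move_arm(motion=[[[0,0,0],[-3,0,0],-1],[[0,0,0],[-3,0,0],-1],[[0,0,0],[-3,0,0],-1],[[0,0,0],[-3,0,0],-1],[[0,0,0],[0,0,0],-1],[[0,0,0],[0,0,0],-1]])

```text
time_s: 4.43
ee_pos: [0.4732, 0.0307, 0.1578]
orientation: [[-0.209, -0.978, -0.0], [-0.978, 0.209, -0.0], [0.0, 0.0, -1.0]]
wrist_force: [0.2, -0.4, -0.2]
gripper_width: 0.005
grasp_force: 0.0
```

Emit:
move_arm(motion=[[[0,0,0],[-1,0,0],-1],[[0,0,0],[-1,0,0],-1],[[0,0,0],[0,0,0],-1],[[0,0,0],[0,0,0],-1]])

```text
time_s: 4.77
ee_pos: [0.4736, 0.0324, 0.1579]
orientation: [[-0.21, -0.978, -0.0], [-0.978, 0.21, -0.0], [0.0, 0.0, -1.0]]
wrist_force: [0.2, 0.6, 0.2]
gripper_width: 0.008
grasp_force: 0.0
```

Emit:
move_arm(motion=[[[0,0,0],[-1,0,0],-1],[[0,0,0],[-1,0,0],-1],[[0,0,0],[0,0,0],-1],[[0,0,0],[0,0,0],-1]])

```text
time_s: 5.1
ee_pos: [0.474, 0.0344, 0.1579]
orientation: [[-0.21, -0.978, -0.0], [-0.978, 0.21, -0.0], [0.0, 0.0, -1.0]]
wrist_force: [0.6, 0.4, 0.7]
gripper_width: 0.007
grasp_force: 0.0
```

```bash
cat > ff.py <<'E'
from h import *
F=[]
for i in range(4): env.grab_frame("side"); F.append(env.state()["wrist_force"])
F=np.array(F); s=env.state(); print(s["time_s"],s["ee_pos"],"mean",F.mean(0).round(2),"along push",(F@[-.21,-.978,0]).mean().round(2))
f,R,t=cam("side")
dk=f["color"].max(2)<60; v,u=np.mgrid[:400,:640]; cv2.imwrite("pics/last.png",cv2.resize(f["color"][120:270,250:450,::-1],None,fx=4,fy=4))
E
python3 ff.py
```

```text
5.3 [0.47399419 0.03434614 0.15786831] mean [ 0.38  0.52 -0.2 ] along push -0.59
```

Emit:
move_arm(motion=[[[0,0,0],[-1,0,0],-1],[[0,0,0],[-1,0,0],-1],[[0,0,0],[0,0,0],-1],[[0,0,0],[0,0,0],-1]])

```text
time_s: 5.68
ee_pos: [0.4744, 0.0364, 0.1578]
orientation: [[-0.21, -0.978, -0.0], [-0.978, 0.21, 0.0], [0.0, 0.0, -1.0]]
wrist_force: [1.0, 0.0, -0.5]
gripper_width: 0.006
grasp_force: 0.0
```

```bash
python3 ff.py
```

```text
5.8833 [0.47439673 0.0363227  0.15783901] mean [-0.19  0.17  0.07] along push -0.13
```

View pics/last.png

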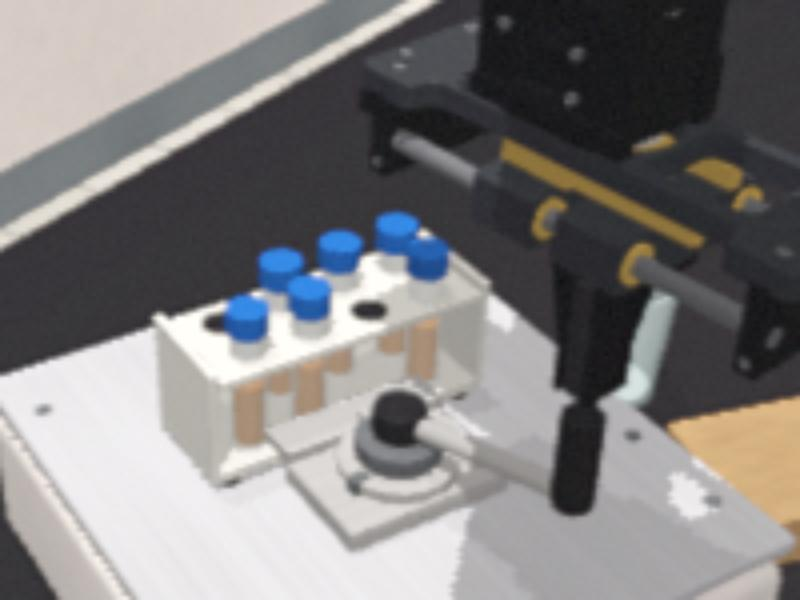

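The knob (crop (578,455)) has not moved. The fingertips at about (590,395) appear just behind it. I'll check the geometry.

Run:
```python
from h import *
f,R,t=cam("side")
c=lambda p:((proj(f,R,t,p)-[250,120])*4).round(0)
p=env.state()["ee_pos"]; print("tip",c([p[0],p[1],p[2]-.011]),"knob top",c([.470,.048,.175]),"bot",c([.470,.048,.13]),"axis",c([.5502,.0515,.142]))
# knob from side top pixel (582,410)-> and bottom (573,505)
for (a,b),z in (((582,412),.175),((574,503),.13)): print(z,ray(f,R,t,250+a/4,120+b/4,z))
print("collar top",ray(f,R,t,250+401/4,120+403/4,.142))
d=f["depth"];K=f["K"];v,u=np.mgrid[:400,:640]
P=(np.stack([(u-K[0,2])/K[0,0]*d,(v-K[1,2])/K[1,1]*d,d],-1)-t)@R
for a,b in((578,440),(575,470),(580,380),(600,350),(575,330)): print(a,b,P[120+b//4,250+a//4].round(4))
```

```text
tip [575. 443.] knob top [578. 405.] bot [566. 496.] axis [393. 398.]
0.175 [0.46684925 0.05086895 0.175     ]
0.13 [0.4654675 0.0497284 0.13     ]
collar top [0.54593638 0.05203953 0.142     ]
578 440 [0.4649 0.057  0.1665]
575 470 [0.4647 0.0576 0.1534]
580 380 [0.471  0.0472 0.1858]
600 350 [0.4646 0.0479 0.2037]
575 330 [0.4772 0.0467 0.2065]
```

Emit:
move_arm(motion=[[[0,0,0],[-1,0,0],-1],[[0,0,0],[-1,0,0],-1],[[0,0,0],[-1,0,0],-1],[[0,0,0],[0,0,0],-1],[[0,0,0],[0,0,0],-1]])

```text
time_s: 6.4
ee_pos: [0.4751, 0.0393, 0.1578]
orientation: [[-0.209, -0.978, -0.0], [-0.978, 0.209, -0.0], [0.0, 0.0, -1.0]]
wrist_force: [-0.3, 0.5, -0.4]
gripper_width: 0.005
grasp_force: 0.0
```

```bash
cat >> ff.py <<'E'
# knob near-surface from depth in side view
d=f["depth"];K=f["K"]
P=(np.stack([(u-K[0,2])/K[0,0]*d,(v-K[1,2])/K[1,1]*d,d],-1)-t)@R
m=dk&(P[...,2]>.145)&(P[...,2]<.17)&(u>360)&(u<430)&(abs(P[...,0]-.47)<.03)
if m.sum(): print("knob surf",np.median(P[m],0).round(4),m.sum(),"u",u[m].mean().round(1))
E
python3 ff.py
```

```text
6.6 [0.47501345 0.03921762 0.15784277] mean [-0.08 -0.17  0.03] along push 0.18
knob surf [0.4641 0.0563 0.1575] 126 u 394.0
```

Emit:
move_arm(motion=[[[0,0,0],[-1,0,0],-1],[[0,0,0],[-1,0,0],-1],[[0,0,0],[-1,0,0],-1],[[0,0,0],[0,0,0],-1],[[0,0,0],[0,0,0],-1]])

```text
time_s: 7.07
ee_pos: [0.4757, 0.0423, 0.1578]
orientation: [[-0.209, -0.978, -0.0], [-0.978, 0.209, -0.0], [0.0, 0.0, -1.0]]
wrist_force: [-0.6, -0.2, 0.2]
gripper_width: 0.006
grasp_force: 0.0
```

```bash
python3 ff.py
```

```text
7.2667 [0.47562561 0.0421822  0.15781632] mean [0.27 0.38 0.15] along push -0.43
knob surf [0.4642 0.0563 0.1577] 132 u 394.0
```

View pics/last.png

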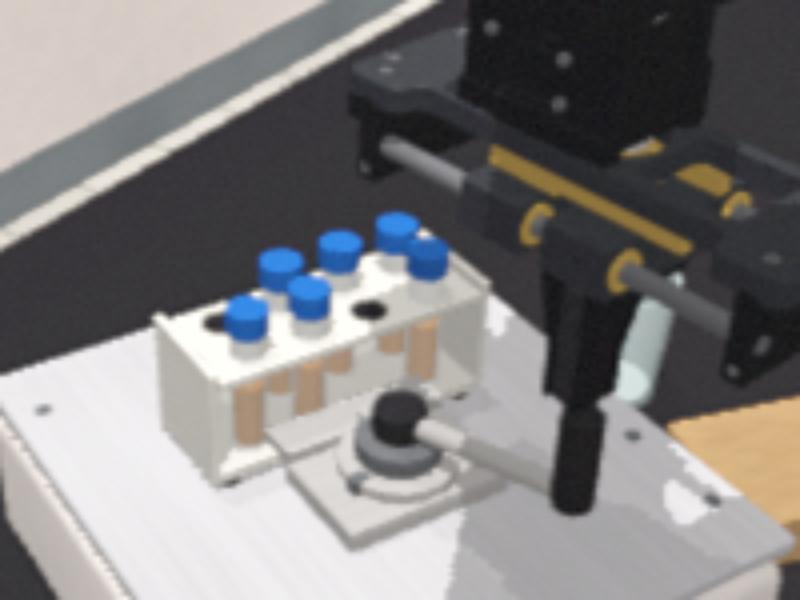

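The knob is still unmoved at (578,455). The visible dark finger part ends at about (580,400), so I'll measure its height from depth.

Run:
```python
from h import *
f,R,t=cam("side")
d=f["depth"];K=f["K"];v,u=np.mgrid[:400,:640]
P=(np.stack([(u-K[0,2])/K[0,0]*d,(v-K[1,2])/K[1,1]*d,d],-1)-t)@R
for b in range(330,470,8):
    print(b,[tuple((P[120+b//4,250+a//4]*1000).round(0).astype(int)) for a in(548,560,580,600,612)])
```

```text
330 [(np.int64(484), np.int64(52), np.int64(206)), (np.int64(479), np.int64(52), np.int64(209)), (np.int64(471), np.int64(53), np.int64(213)), (np.int64(463), np.int64(53), np.int64(216)), (np.int64(461), np.int64(48), np.int64(214))]
338 [(np.int64(484), np.int64(51), np.int64(202)), (np.int64(479), np.int64(51), np.int64(204)), (np.int64(470), np.int64(54), np.int64(210)), (np.int64(463), np.int64(52), np.int64(212)), (np.int64(462), np.int64(45), np.int64(209))]
346 [(np.int64(483), np.int64(53), np.int64(200)), (np.int64(479), np.int64(50), np.int64(200)), (np.int64(469), np.int64(55), np.int64(207)), (np.int64(464), np.int64(49), np.int64(206)), (np.int64(463), np.int64(42), np.int64(203))]
354 [(np.int64(483), np.int64(51), np.int64(196)), (np.int64(478), np.int64(53), np.int64(199)), (np.int64(469), np.int64(55), np.int64(204)), (np.int64(465), np.int64(47), np.int64(201)), (np.int64(464), np.int64(38), np.int64(197))]
362 [(np.int64(482), np.int64(53), np.int64(193)), (np.int64(478), np.int64(51), np.int64(194)), (np.int64(468), np.int64(55), np.int64(201)), (np.int64(465), n
[... 2427 characters left out ...]
0 [(np.int64(509), np.int64(-13), np.int64(95)), (np.int64(471), np.int64(56), np.int64(159)), (np.int64(463), np.int64(56), np.int64(163)), (np.int64(460), np.int64(45), np.int64(157)), (np.int64(486), np.int64(-27), np.int64(98))]
458 [(np.int64(505), np.int64(-5), np.int64(98)), (np.int64(471), np.int64(57), np.int64(156)), (np.int64(462), np.int64(58), np.int64(161)), (np.int64(488), np.int64(-21), np.int64(96)), (np.int64(484), np.int64(-24), np.int64(96))]
466 [(np.int64(503), np.int64(-1), np.int64(97)), (np.int64(469), np.int64(58), np.int64(153)), (np.int64(462), np.int64(56), np.int64(156)), (np.int64(485), np.int64(-16), np.int64(96)), (np.int64(481), np.int64(-18), np.int64(97))]
```

The depth shows the finger's visible lower end at z≈0.178, not the expected 0.147, so it is passing just above the knob. I'll back off, then look at the whole finger in the clear.

Emit:
move_arm(motion=[[[0,0,0],[0,0,-4],-1],[[0,0,0],[8,0,0],-1],[[0,0,0],[12,0,0],-1],[[0,0,0],[12,0,0],-1],[[0,0,0],[10,0,0],-1],[[0,0,0],[6,0,0],-1],[[0,0,0],[0,0,0],-1],[[0,0,0],[0,0,0],-1]])

```text
time_s: 8.03
ee_pos: [0.4656, -0.0054, 0.1619]
orientation: [[-0.211, -0.978, 0.0], [-0.978, 0.211, 0.0], [-0.0, -0.0, -1.0]]
wrist_force: [-0.5, -0.3, 0.0]
gripper_width: 0.008
grasp_force: 0.0
```

```bash
cat > tip.py <<'E'
from h import *
f,R,t=cam("side")
d=f["depth"];K=f["K"];v,u=np.mgrid[:400,:640]
P=(np.stack([(u-K[0,2])/K[0,0]*d,(v-K[1,2])/K[1,1]*d,d],-1)-t)@R
p=env.state()["ee_pos"]; print(p)
m=(np.hypot(P[...,0]-p[0],P[...,1]-p[1])<.024)&(P[...,2]>.12)&(d>0)
for z in np.arange(.12,.24,.005):
    k=m&(abs(P[...,2]-z)<.0025)
    if k.sum()>2: print(z.round(3),k.sum(),P[k].min(0).round(3)[:2],P[k].max(0).round(3)[:2])
cv2.imwrite("pics/tip.png",cv2.resize(f["color"][120:270,280:480,::-1],None,fx=4,fy=4))
E
python3 tip.py
```

```text
[ 0.46570835 -0.00502067  0.16191345]
0.18 21 [ 0.454 -0.012] [0.475 0.008]
0.185 43 [ 0.453 -0.014] [0.475 0.008]
0.19 51 [ 0.453 -0.012] [0.475 0.008]
0.195 49 [ 0.453 -0.015] [0.475 0.008]
0.2 44 [ 0.453 -0.012] [0.475 0.008]
0.205 49 [ 0.452 -0.013] [0.475 0.009]
0.21 50 [ 0.451 -0.012] [0.476 0.008]
0.215 54 [ 0.45  -0.012] [0.477 0.009]
0.22 62 [ 0.449 -0.013] [0.48  0.009]
0.225 65 [ 0.449 -0.012] [0.481 0.009]
0.23 72 [ 0.447 -0.011] [0.481 0.01 ]
0.235 35 [ 0.448 -0.002] [0.482 0.01 ]
```

View pics/tip.png

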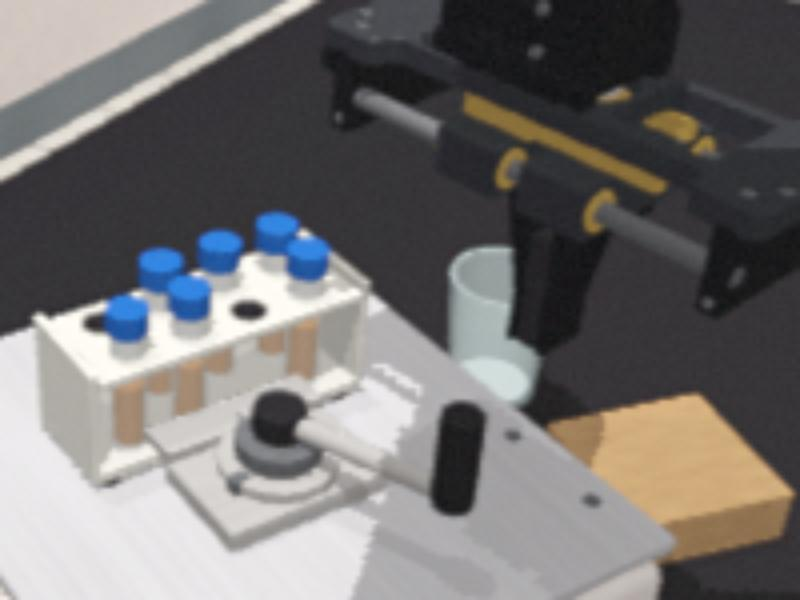

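The fingertips (crop ~(545,345)) sit at z≈0.178 with the TCP reading 0.162, so the tips are about 28 mm higher than stated. I'll trust the camera, lower by 31 mm and re-check.

Emit:
move_arm(motion=[[[0,0,0],[0,0,8],-1],[[0,0,0],[0,0,10],-1],[[0,0,0],[0,0,8],-1],[[0,0,0],[0,0,5],-1],[[0,0,0],[-8,0,0],-1],[[0,0,0],[-6,0,0],-1],[[0,0,0],[0,0,0],-1],[[0,0,0],[0,0,0],-1]])

```text
time_s: 8.75
ee_pos: [0.4691, 0.0097, 0.1312]
orientation: [[-0.208, -0.978, 0.001], [-0.978, 0.208, 0.0], [-0.0, -0.001, -1.0]]
wrist_force: [0.0, 0.3, 0.8]
gripper_width: 0.006
grasp_force: 0.0
```

```bash
python3 tip.py | head -5; python3 ff.py
```

```text
[0.46888306 0.00941415 0.1311992 ]
0.15 15 [0.458 0.004] [0.472 0.024]
0.155 41 [0.456 0.002] [0.478 0.023]
0.16 46 [0.457 0.002] [0.478 0.023]
0.165 43 [0.457 0.001] [0.48  0.024]
9.0 [0.46860116 0.00890961 0.13107426] mean [ 0.07 -0.03  0.26] along push 0.01
knob surf [0.4629 0.0216 0.1595] 290 u 401.4
```

Emit:
move_arm(motion=[[[0,0,0],[-4,0,0],-1],[[0,0,0],[-5,0,0],-1],[[0,0,0],[-5,0,0],-1],[[0,0,0],[-4,0,0],-1],[[0,0,0],[-2,0,0],-1],[[0,0,0],[0,0,0],-1],[[0,0,0],[0,0,0],-1]])

```text
time_s: 9.63
ee_pos: [0.4727, 0.0287, 0.1308]
orientation: [[-0.209, -0.978, -0.0], [-0.978, 0.209, 0.0], [0.0, 0.0, -1.0]]
wrist_force: [-0.3, -0.3, 0.5]
gripper_width: 0.008
grasp_force: 0.0
```

```bash
sed -i 's/P\[...,2\]>.145)/P[...,1]>.046)\&(P[...,2]>.145)/' ff.py; python3 ff.py
```

```text
9.8333 [0.47271061 0.02841487 0.13087529] mean [-0.07 -0.27 -0.22] along push 0.28
knob surf [0.4639 0.0582 0.1573] 138 u 393.4
```

Near contact (the knob's image column is starting to shift). I'll go on in 2 mm steps.

Emit:
move_arm(motion=[[[0,0,0],[-1,0,0],-1],[[0,0,0],[-1,0,0],-1],[[0,0,0],[0,0,0],-1],[[0,0,0],[0,0,0],-1]])

```text
time_s: 10.22
ee_pos: [0.4731, 0.0304, 0.1308]
orientation: [[-0.21, -0.978, -0.0], [-0.978, 0.21, -0.0], [0.0, 0.0, -1.0]]
wrist_force: [-0.7, -0.6, -0.3]
gripper_width: 0.005
grasp_force: 0.1
```

```bash
python3 ff.py
```

```text
10.4167 [0.4731186  0.03044983 0.1308312 ] mean [ 0.06 -0.15  0.14] along push 0.13
knob surf [0.464  0.0592 0.158 ] 134 u 393.1
```

Emit:
move_arm(motion=[[[0,0,0],[-1,0,0],-1],[[0,0,0],[-1,0,0],-1],[[0,0,0],[0,0,0],-1],[[0,0,0],[0,0,0],-1]])

```text
time_s: 10.8
ee_pos: [0.4737, 0.0325, 0.1309]
orientation: [[-0.21, -0.978, 0.0], [-0.978, 0.21, 0.0], [-0.0, -0.0, -1.0]]
wrist_force: [-0.2, 0.1, -0.5]
gripper_width: 0.004
grasp_force: 0.1
```

```bash
python3 ff.py
```

```text
11.0 [0.47370862 0.03246584 0.13089396] mean [0.28 0.26 0.35] along push -0.31
knob surf [0.4639 0.0615 0.1582] 138 u 392.4
```

Emit:
move_arm(motion=[[[0,0,0],[-1,0,0],-1],[[0,0,0],[-1,0,0],-1],[[0,0,0],[0,0,0],-1],[[0,0,0],[0,0,0],-1]])

```text
time_s: 11.38
ee_pos: [0.474, 0.0344, 0.1308]
orientation: [[-0.209, -0.978, 0.0], [-0.978, 0.209, -0.0], [0.0, -0.0, -1.0]]
wrist_force: [0.3, -0.0, -0.5]
gripper_width: 0.008
grasp_force: 0.1
```

```bash
python3 ff.py
```

```text
11.5833 [0.47404302 0.03440881 0.1308641 ] mean [0.22 0.05 0.02] along push -0.09
knob surf [0.4643 0.0635 0.1581] 133 u 391.6
```

Emit:
move_arm(motion=[[[0,0,0],[-0.5,0,0],-1],[[0,0,0],[-0.5,0,0],-1],[[0,0,0],[0,0,0],-1],[[0,0,0],[0,0,0],-1]])

```text
time_s: 11.97
ee_pos: [0.4742, 0.0354, 0.1308]
orientation: [[-0.21, -0.978, -0.0], [-0.978, 0.21, -0.0], [0.0, 0.0, -1.0]]
wrist_force: [-0.9, -0.2, -0.2]
gripper_width: 0.009
grasp_force: 0.1
```

```bash
python3 ff.py
```

```text
12.1667 [0.47419401 0.0353417  0.13083848] mean [-0.47 -0.02  0.07] along push 0.12
knob surf [0.4641 0.0645 0.1579] 140 u 391.2
```

Emit:
move_arm(motion=[[[0,0,0],[-1,0,0],-1],[[0,0,0],[-0.5,0,0],-1],[[0,0,0],[0,0,0],-1],[[0,0,0],[0,0,0],-1]])

```text
time_s: 12.55
ee_pos: [0.4745, 0.0369, 0.1308]
orientation: [[-0.21, -0.978, 0.0], [-0.978, 0.21, 0.0], [-0.0, 0.0, -1.0]]
wrist_force: [-0.1, 0.5, -0.2]
gripper_width: 0.003
grasp_force: 0.1
```

Emit:
move_arm(motion=[[[0,0,0],[-1,0,0],-1],[[0,0,0],[-0.5,0,0],-1],[[0,0,0],[0,0,0],-1],[[0,0,0],[0,0,0],-1]])

```text
time_s: 12.88
ee_pos: [0.4749, 0.0384, 0.1309]
orientation: [[-0.21, -0.978, 0.0], [-0.978, 0.21, 0.0], [-0.0, -0.0, -1.0]]
wrist_force: [0.9, -0.3, -0.2]
gripper_width: 0.004
grasp_force: 0.1
```

```bash
python3 ff.py
```

```text
13.0833 [0.47491669 0.03830499 0.13088205] mean [-0.03 -0.2  -0.11] along push 0.2
knob surf [0.4648 0.0673 0.1588] 149 u 390.1
```

Emit:
move_arm(motion=[[[0,0,0],[-1,0,0],-1],[[0,0,0],[-0.5,0,0],-1],[[0,0,0],[0,0,0],-1],[[0,0,0],[0,0,0],-1]])

```text
time_s: 13.47
ee_pos: [0.4751, 0.0398, 0.1308]
orientation: [[-0.21, -0.978, -0.0], [-0.978, 0.21, 0.0], [-0.0, 0.0, -1.0]]
wrist_force: [-0.2, 0.4, 0.3]
gripper_width: 0.001
grasp_force: 0.1
```

Emit:
move_arm(motion=[[[0,0,0],[-1,0,0],-1],[[0,0,0],[-0.5,0,0],-1],[[0,0,0],[0,0,0],-1],[[0,0,0],[0,0,0],-1]])

```text
time_s: 13.8
ee_pos: [0.4755, 0.0413, 0.1308]
orientation: [[-0.21, -0.978, -0.0], [-0.978, 0.21, 0.0], [-0.0, 0.0, -1.0]]
wrist_force: [0.8, -0.4, 0.6]
gripper_width: 0.006
grasp_force: 0.1
```

```bash
python3 ff.py
```

```text
14.0 [0.47549534 0.04122109 0.13085749] mean [-0.18 -0.09 -0.19] along push 0.13
knob surf [0.4657 0.0703 0.1591] 154 u 389.2
```

Emit:
move_arm(motion=[[[0,0,0],[-1,0,0],-1],[[0,0,0],[-0.5,0,0],-1],[[0,0,0],[0,0,0],-1],[[0,0,0],[0,0,0],-1]])

```text
time_s: 14.38
ee_pos: [0.4755, 0.0423, 0.1308]
orientation: [[-0.21, -0.978, -0.001], [-0.978, 0.21, -0.001], [0.001, 0.001, -1.0]]
wrist_force: [-0.9, -2.8, 0.2]
gripper_width: 0.007
grasp_force: 1.3
```

Emit:
move_arm(motion=[[[0,0,0],[-1,0,0],-1],[[0,0,0],[-0.5,0,0],-1],[[0,0,0],[0,0,0],-1],[[0,0,0],[0,0,0],-1]])

```text
time_s: 14.72
ee_pos: [0.4756, 0.0435, 0.1307]
orientation: [[-0.21, -0.978, -0.001], [-0.978, 0.21, -0.001], [0.002, 0.001, -1.0]]
wrist_force: [-1.4, -6.1, 0.2]
gripper_width: 0.007
grasp_force: 2.6
```

```bash
python3 ff.py
```

```text
14.9167 [0.47552758 0.04344586 0.1307365 ] mean [-0.7  -4.96  1.04] along push 5.0
knob surf [0.4658 0.0713 0.1593] 159 u 388.9
```

Emit:
move_arm(motion=[[[0,0,0],[-1,0,0],-1],[[0,0,0],[-1,0,0],-1],[[0,0,0],[0,0,0],-1],[[0,0,0],[0,0,0],-1]])

```text
time_s: 15.3
ee_pos: [0.4755, 0.0446, 0.1307]
orientation: [[-0.21, -0.978, -0.003], [-0.978, 0.21, -0.003], [0.003, 0.002, -1.0]]
wrist_force: [-0.6, -7.9, 0.8]
gripper_width: 0.009
grasp_force: 4.0
```

```bash
python3 ff.py
```

```text
15.5 [0.47550402 0.04453464 0.13065092] mean [-0.81 -8.06  1.47] along push 8.05
knob surf [0.4657 0.0716 0.1588] 169 u 389.0
```

Emit:
move_arm(motion=[[[0,0,0],[-0.6,0,0],-1],[[0,0,0],[-0.6,0,0],-1],[[0,0,0],[0,0,0],-1],[[0,0,0],[0,0,0],-1]])

```text
time_s: 15.88
ee_pos: [0.4755, 0.0452, 0.1306]
orientation: [[-0.21, -0.978, -0.003], [-0.978, 0.21, -0.004], [0.004, 0.003, -1.0]]
wrist_force: [-1.3, -9.9, 0.3]
gripper_width: 0.007
grasp_force: 4.8
```

```bash
python3 ff.py
```

```text
16.0833 [0.47550533 0.04520925 0.13060588] mean [-0.36 -9.21  0.81] along push 9.08
knob surf [0.4656 0.0722 0.1594] 162 u 388.7
```

Emit:
move_arm(motion=[[[0,0,0],[0,0,0],-1],[[0,0,0],[0,0,0],-1],[[0,0,0],[0,0,0],-1],[[0,0,0],[0,0,0],-1],[[0,0,0],[0,0,0],-1],[[0,0,0],[0,0,0],-1],[[0,0,0],[0,0,0],-1],[[0,0,0],[0,0,0],-1],[[0,0,0],[0,0,0],-1],[[0,0,0],[0,0,0],-1],[[0,0,0],[0,0,0],-1],[[0,0,0],[0,0,0],-1]])

```text
time_s: 17.13
ee_pos: [0.4755, 0.0452, 0.1306]
orientation: [[-0.21, -0.978, -0.003], [-0.978, 0.21, -0.004], [0.004, 0.002, -1.0]]
wrist_force: [-1.4, -9.6, 0.8]
gripper_width: 0.006
grasp_force: 4.7
```

Emit:
move_arm(motion=[[[0,0,0],[0,0,0],-1],[[0,0,0],[0,0,0],-1],[[0,0,0],[0,0,0],-1],[[0,0,0],[0,0,0],-1],[[0,0,0],[0,0,0],-1],[[0,0,0],[0,0,0],-1],[[0,0,0],[0,0,0],-1],[[0,0,0],[0,0,0],-1],[[0,0,0],[0,0,0],-1],[[0,0,0],[0,0,0],-1],[[0,0,0],[0,0,0],-1],[[0,0,0],[0,0,0],-1]])

```text
time_s: 18.13
ee_pos: [0.4755, 0.0452, 0.1306]
orientation: [[-0.21, -0.978, -0.003], [-0.978, 0.21, -0.004], [0.004, 0.002, -1.0]]
wrist_force: [0.2, -8.3, -0.0]
gripper_width: 0.006
grasp_force: 4.7
```

Emit:
move_arm(motion=[[[0,0,0],[3,0,0],-1],[[0,0,0],[6,0,0],-1],[[0,0,0],[10,0,0],-1],[[0,0,0],[15,0,0],-1],[[0,0,0],[20,0,0],-1],[[0,0,0],[20,0,0],-1],[[0,0,0],[20,0,0],-1],[[0,0,0],[15,0,0],-1],[[0,0,0],[6,0,0],-1],[[0,0,0],[0,0,0],-1],[[0,0,0],[0,0,0],-1],[[0,0,0],[0,0,0],-1]])

```text
time_s: 19.13
ee_pos: [0.4531, -0.0646, 0.131]
orientation: [[-0.209, -0.978, 0.001], [-0.978, 0.209, 0.0], [-0.001, -0.001, -1.0]]
wrist_force: [-0.2, -0.5, -0.2]
gripper_width: 0.006
grasp_force: 0.0
```

```bash
python3 ff.py
```

```text
19.3333 [ 0.4529047  -0.06457847  0.13083762] mean [-0.01 -0.37  0.03] along push 0.36
knob surf [0.4647 0.0701 0.1576] 131 u 389.0
```

Lever released with zero force. Now I'll turn the tool to the rack's axis and move off its right end.

Emit:
move_arm(motion=[[[0,0,0.083],[0,0,0],-1],[[0,0,0.083],[0,0,0],-1],[[0,0,0],[0,-15,3],-1],[[0,0,0],[-3,-20,4],-1],[[0,0,0],[-8,-20,0],-1],[[0,0,0],[-8,-20,0],-1],[[0,0,0],[-8,-17,0],-1],[[0,0,0],[-8,-11,0],-1],[[0,0,0],[-3,-5,0],-1],[[0,0,0],[0,0,0],-1],[[0,0,0],[0,0,0],-1]])

```text
time_s: 20.3
ee_pos: [0.5664, -0.0694, 0.1234]
orientation: [[-0.368, -0.93, -0.001], [-0.93, 0.368, 0.0], [0.0, 0.001, -1.0]]
wrist_force: [-0.3, 0.5, 0.3]
gripper_width: 0.007
grasp_force: 0.0
```

```bash
python3 tip.py | head -4
python3 - <<'E'
from h import *
F=[]
for i in range(5): env.grab_frame("side"); F.append(env.state()["wrist_force"])
s=env.state();print(s["time_s"],np.mean(F,0))
c=np.array([.5735,.0423]);ex=np.array([.931,-.368]);ey=np.array([.368,.931]); q=s["ee_pos"][:2]-c; print("in shaker",q@ex,q@ey)
E
```

```text
[ 0.56608625 -0.06955138  0.12363606]
0.14 4 [ 0.556 -0.071] [ 0.572 -0.056]
0.145 33 [ 0.553 -0.075] [ 0.578 -0.056]
0.15 36 [ 0.553 -0.076] [ 0.577 -0.056]
20.6 [-0.15078832 -0.11565321  0.02216767]
in shaker 0.03475304731266938 -0.10680617512264991
```

View pics/tip.png

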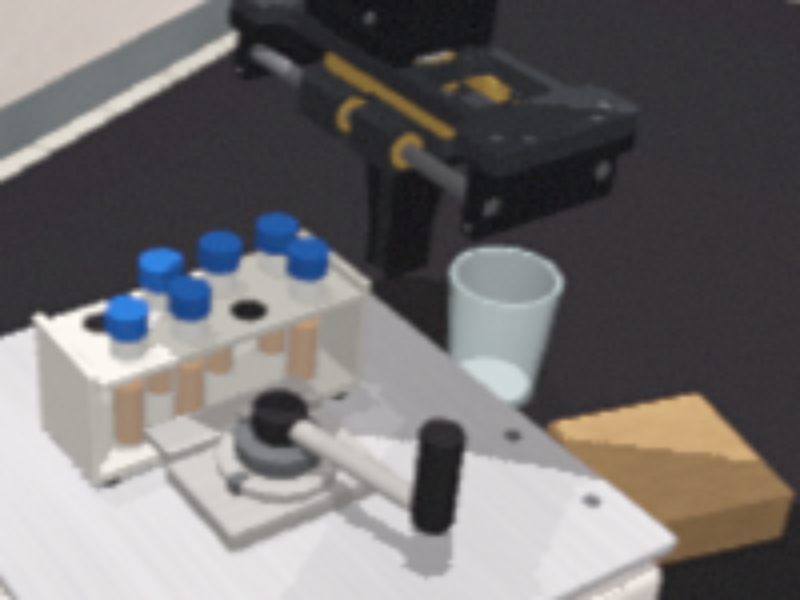

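The fingers (crop ~(400,230)) are centred off the rack's right end face (340,290), and the bystanders are untouched. Advancing on the rack.

Emit:
move_arm(motion=[[[0,0,0],[-6,0,0],-1],[[0,0,0],[-7,0,0],-1],[[0,0,0],[-6,0,0],-1],[[0,0,0],[-4,0,0],-1],[[0,0,0],[-1,0,0],-1],[[0,0,0],[0,0,0],-1],[[0,0,0],[0,0,0],-1]])

```text
time_s: 21.18
ee_pos: [0.5759, -0.0471, 0.1237]
orientation: [[-0.368, -0.93, -0.0], [-0.93, 0.368, 0.0], [0.0, 0.0, -1.0]]
wrist_force: [0.3, -0.5, -0.4]
gripper_width: 0.004
grasp_force: 0.0
```

Emit:
move_arm(motion=[[[0,0,0],[-1,0,0],-1],[[0,0,0],[-0.5,0,0],-1],[[0,0,0],[0,0,0],-1],[[0,0,0],[0,0,0],-1]])

```text
time_s: 21.52
ee_pos: [0.5761, -0.0463, 0.1237]
orientation: [[-0.369, -0.93, -0.001], [-0.93, 0.369, -0.0], [0.001, 0.0, -1.0]]
wrist_force: [0.3, -1.5, 0.3]
gripper_width: 0.003
grasp_force: 0.8
```

Emit:
move_arm(motion=[[[0,0,0],[-1,0,0],-1],[[0,0,0],[0,0,0],-1],[[0,0,0],[0,0,0],-1]])

```text
time_s: 21.77
ee_pos: [0.5764, -0.0456, 0.1238]
orientation: [[-0.369, -0.93, -0.001], [-0.93, 0.369, -0.001], [0.001, 0.001, -1.0]]
wrist_force: [-0.6, -4.3, 1.0]
gripper_width: 0.005
grasp_force: 2.1
```

Emit:
move_arm(motion=[[[0,0,0],[-1,0,0],-1],[[0,0,0],[-0.6,0,0],-1],[[0,0,0],[0,0,0],-1],[[0,0,0],[0,0,0],-1]])

```text
time_s: 22.1
ee_pos: [0.5766, -0.0449, 0.1238]
orientation: [[-0.369, -0.93, -0.002], [-0.93, 0.369, -0.002], [0.003, 0.001, -1.0]]
wrist_force: [-1.0, -7.8, -0.1]
gripper_width: 0.005
grasp_force: 3.6
```

Run:
```python
from h import *
F=[]
for i in range(4): env.grab_frame("side"); F.append(env.state()["wrist_force"])
s=env.state();print(s["time_s"],s["ee_pos"],np.mean(F,0),np.mean(F,0)@[-.368,-.93,0],s["grasp_force"])
```

```text
22.3 [ 0.57664925 -0.04491692  0.12380966] [-1.29090379 -7.24515448  0.17686082] 7.21304626328555 3.5694539174437523
```

Emit:
move_arm(motion=[[[0,0,0],[-0.9,0,0],-1],[[0,0,0],[0,0,0],-1],[[0,0,0],[0,0,0],-1],[[0,0,0],[0,0,0],-1]])

```text
time_s: 22.63
ee_pos: [0.5767, -0.0446, 0.1238]
orientation: [[-0.369, -0.93, -0.003], [-0.93, 0.369, -0.003], [0.003, 0.001, -1.0]]
wrist_force: [-1.4, -9.1, 0.1]
gripper_width: 0.009
grasp_force: 4.3
```

Emit:
move_arm(motion=[[[0,0,0],[0,0,0],-1],[[0,0,0],[0,0,0],-1],[[0,0,0],[0,0,0],-1],[[0,0,0],[0,0,0],-1],[[0,0,0],[0,0,0],-1],[[0,0,0],[0,0,0],-1],[[0,0,0],[0,0,0],-1],[[0,0,0],[0,0,0],-1],[[0,0,0],[0,0,0],-1],[[0,0,0],[0,0,0],-1],[[0,0,0],[0,0,0],-1],[[0,0,0],[0,0,0],-1]])

```text
time_s: 23.63
ee_pos: [0.5767, -0.0446, 0.1238]
orientation: [[-0.369, -0.93, -0.003], [-0.93, 0.369, -0.003], [0.003, 0.001, -1.0]]
wrist_force: [-0.9, -8.6, 0.1]
gripper_width: 0.004
grasp_force: 4.3
```

Emit:
move_arm(motion=[[[0,0,0],[2,0,0],-1],[[0,0,0],[5,0,0],-1],[[0,0,0],[10,0,0],-1],[[0,0,0],[15,0,0],-1],[[0,0,0],[15,0,-5],-1],[[0,0,0],[10,0,-15],-1],[[0,0,0],[0,0,-20],-1],[[0,0,0],[0,0,-20],-1],[[0,0,0],[0,0,-10],-1],[[0,0,0],[0,0,0],-1],[[0,0,0],[0,0,0],-1],[[0,0,0],[0,0,0],-1]])

```text
time_s: 24.63
ee_pos: [0.5558, -0.0957, 0.1926]
orientation: [[-0.369, -0.93, -0.002], [-0.93, 0.369, 0.001], [0.0, 0.002, -1.0]]
wrist_force: [-0.4, 0.7, -0.3]
gripper_width: 0.008
grasp_force: 0.0
```

Run:
```python
from h import *
f,R,t=cam("side"); g=np.load("side0.npz")["color"]
D=np.abs(f["color"].astype(int)-g).max(2)[175:240,285:375]; print("rack area changed px",(D>60).sum())
s=env.state(); print(s["time_s"],s["ee_pos"],s["wrist_force"])
print(env.job_done())
```

```text
rack area changed px 29
24.6833 [ 0.55576599 -0.09567073  0.19236522] [-0.86260397  0.34750867 -0.24314672]
the job is handed in; nothing more can be done
None
```

I loaded the lever to about 9.5 N at the knob for just over two seconds and let it go, then pushed the rack's right end with about 9 N for a second, backed away and handed the job in at 24.7 s; no verdict came back, and I judged screw, rack and bystanders only from forces and pictures.

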